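# Draw the board out from under two cases

### The job

A white board with an upright grip lies buried under a stack of two dark cases, just behind the bench stop. Draw this board straight out under the bar of the stop, without touching the cases, until it is completely past the stop, and leave it lying flat on the worktop in front of it. The stop holds the stack back: the cases must not topple, and in the end they lie level, one on the other, on the worktop close behind the stop.

Things in the scene. Friction and masses are not known exactly. Their poses are not given: they have to be found in the camera images.
- board_grip (a point): Middle of the buried board's upright white grip, 26 mm above the worktop: fin 30 mm along x, 14 mm along y, from 6 to 46 mm high. The board: white slab 165x70x6 mm, 0.2 kg, flat on the worktop; x runs along it from the grip to the stack (150 mm to its buried end, 15 mm to its free end), y across, z up. Nearly parallel to the stop's x. A like board with nothing on it is a spare.
- bench_stop: Fixed stop: bare aluminium bar, 144 mm along y, 12 mm thick along x, from 10 to 32 mm above the worktop, on two dark feet with 100 mm clear between them. Origin on the worktop below the bar's middle; x points to the stack, which stands almost touching the bar, so draw along -x; z up. The grip is about 70 mm out on the -x side. The board passes under the bar, the cases do not.
- case_low: Lower of two like dark closed cases, 66 mm (its x, along the pull) by 130 mm (its y, along the bar) and 43 mm high, about 0.3 kg, lying on the board at the start. Origin in the centre of its underside; z up. Behind the work, on its right, stands a tall grey cabinet (front face near world x = 0.57, y from -0.33 to 0.04, over 0.4 m high): swing the arm in front of it.
- case_top: Upper of the two like cases, 66 x 130 x 43 mm, about 0.3 kg, lying on the lower one and roughly in line with it. Origin in the centre of its underside; z up.
Mind the look-alikes: they are no part of the job. What is shaped like the part that bears board_grip but orange is not meant.

How it is judged:
By the outcome, as a careful person would: the job done as asked, in the order asked, and still so for the second after the job is handed in, with the robot touching nothing.
It also fails if it takes over 35 s, if anything falls off the work surface, if the arm or the gripper's body presses on something with over 40 N, if the wrist force passes 120 N, or if a joint passes its speed limit or range.

### The arm

A 6-joint arm with a two-finger parallel gripper is mounted at the origin on a cart in front of the work surface, level with it; the furniture and walls round the work are solid. World frame = base frame: x ahead of the robot, y to its left, z up, the work surface at z = 0. Lengths are in m, angles in degrees, forces in N, time in s.
With the tool pointing down it reaches from about 0.375 to 0.9 m from the base axis. Payload 3.1 kg.
Tool frame: the origin (TCP) lies on the centre line of the jaws, within the pads' length; the fingertips stand 25 mm ahead of it and the grasp point (between the pads) lies 6 mm ahead of it; y points along the fingers, x is the direction in which the jaws open and shut, and the axes are right-handed (so a half turn about y gives the same grasp; the last joint's range is limited). The gripper opens to 87 mm and grips with 3 to 60 N. Pads are 19 mm wide; open, the fingers measure 117 mm over their backs; the gripper's body (75 mm by 190 mm) begins 51 mm behind the grasp point.
Start: joints at [58.298, 30.224, 82.088, -0, 67.689, -10.227], TCP at [0.229, 0.582, 0.248] pointing down, gripper open.
Joint ranges: [-176.69, 176.69], [-43.24, 126.21], [12.49, 139.97], [-82, 262], [0, 151.66], [-163.58, 163.58]. Speed limits (degrees/s): [159.86, 159.86, 180, 180, 180, 180].

### API

Orientations are given as a 3x3 rotation matrix whose columns are the frame's x, y, z axes.
In Python, from rig import * gives the robot as it stands.
- The arm moves only by the tool play_rows, never from a script. Its argument "commands" is a list of rows, each a list of 2 entries, a list of its own where there are three numbers: the shift along the world's x, y, z in m, then the turn, a rotation vector about the world's x, y, z in rad. A call has 1 to 10 rows; each row is the pose to reach, as a shift and turn from the pose commanded when the call began; what a row does not reach only later rows make up. A row lasts 1/8 s, in which the tool goes at most 62.5 mm and 10.7 degrees, less where a joint would pass 70% of its speed; a pose out of reach is approached as far as the arm can. A call with a gripper value outside its range is refused whole. "gripper" is the finger opening in m, from 0 to 0.087, set as the call begins (left out, the last holds). The fingers move at their own pace and stop on an object; the grip force is fixed at half the most. Time passes only in rows, so rows that repeat a pose let the fingers close. It gives the time, the measured TCP pose, the force and the opening at its end, in the units of the state.
- read_state(): the state, without advancing time (a new reading comes with each control period).
- capture(name): name is "side" or "top"; returns a dict with "frame" (420x560x3 uint8, red, green, blue), "depth" (420x560 float32, m along the optical axis (not along the pixel's ray), 0 where there is no reading), "mtx" (3x3 intrinsics, pixels), "cam_to_world" (4x4, takes a point from camera to world coordinates). Camera axes: x right, y down, z forward; pixel columns grow to the right and rows downward; lengths in m; the calibration is good to about 2 mm. A picture is of the moment at which its call begins.
- hand_in(): hands the job in, once; it reports no verdict.
The state is a dict: "time_s": time; "joint_positions": joint angles; "qvel": joint speeds; "tau": joint torques, N m; "position": TCP position; "tcp_rot": TCP orientation; "force": force on the tool from outside, world axes, zero at the start; "moment": the same for the moment, N m; "opening": opening from 0.0 (shut) to 1.0 (fully open).
Only numpy, scipy, OpenCV 4.12 (cv2) and the standard library are available. Lean on these libraries where they do the work, as an engineer would, in place of code of your own. Each camera call takes 0.05 s, during which the arm holds its last target. There are 200 camera calls.

## Working session

There is one attempt and no reset: what is moved stays moved. The work goes in short steps, Python scripts to look and compute and a tool call to move; the robot and the scene stay as the last step left them, time stands still between calls to the robot, and variables do not carry over. Pictures are saved under pics/ and viewed, about 8 in all and at most 12, crops included, and the job is handed in when it is done.

Besides the shell and the picture viewer there is one more tool, called after "Call:" as a command line: name --argument value ..., lists and objects as JSON in quotes. play_rows: Moves the arm, as the interface text tells. Its arguments: {"type":"object","properties":{"commands":{"type":"array"},"gripper":{"type":"number"}},"required":["commands"]}

```bash
mkdir -p pics; python3 - <<'E'
from rig import *
import cv2,numpy as np,pickle
for n in("side","top"):
    c=capture(n);pickle.dump(c,open(n+"0.pkl","wb"));cv2.imwrite(f"pics/{n}0.png",c["frame"][:,:,::-1])
    print(n,c["mtx"].tolist(),c["cam_to_world"].round(3).tolist())
s=read_state();print(s)
E
```

```text
side [[412.68928139999065, 0.0, 284.4065848858096], [0.0, 412.68928139999065, 214.07984238543202], [0.0, 0.0, 1.0]] [[0.997, 0.055, -0.062, 0.508], [0.079, -0.418, 0.905, -0.616], [0.024, -0.907, -0.421, 0.429], [0.0, 0.0, 0.0, 1.0]]
top [[417.9222683121862, 0.0, 280.9662172561672], [0.0, 417.9222683121862, 215.09696986978176], [0.0, 0.0, 1.0]] [[0.024, -0.991, 0.132, 0.378], [-1.0, -0.024, 0.002, 0.142], [0.001, -0.132, -0.991, 0.9], [0.0, 0.0, 0.0, 1.0]]
{'time_s': 0.1, 'joint_positions': array([ 5.82974906e+01,  3.02713287e+01,  8.21499119e+01,  1.27856669e-03,
        6.76897836e+01, -1.02281944e+01]), 'qvel': array([-0.01013951, -0.09728391, -0.17839303, -0.05606294, -0.00360796,
        0.00034294]), 'tau': array([ 9.22555387e-05, -4.40990174e+01, -1.77151126e+01,  6.35213591e-02,
        5.34217141e-02, -6.35743345e-05]), 'position': array([0.22844855, 0.58108833, 0.24668941]), 'tcp_rot': array([[ 3.66091010e-01, -1.03586252e-03, -9.30578476e-01],
       [ 9.30577106e-01, -1.63775485e-03,  3.66092294e-01],
       [-1.90328070e-03, -9.99998122e-01,  3.64382619e-04]]), 'force': array([-0.17639856,  0.38532173,  0.82287197]), 'moment': array([ 0.01150094, -0.01622624, -0.00715965]), 'opening': 1.00242297241195}
```

View pics/top0.png

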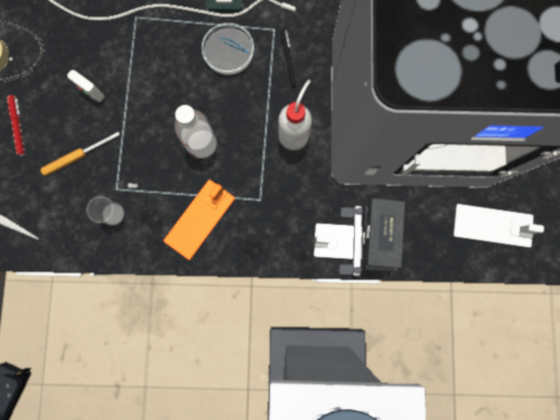

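View pics/side0.png

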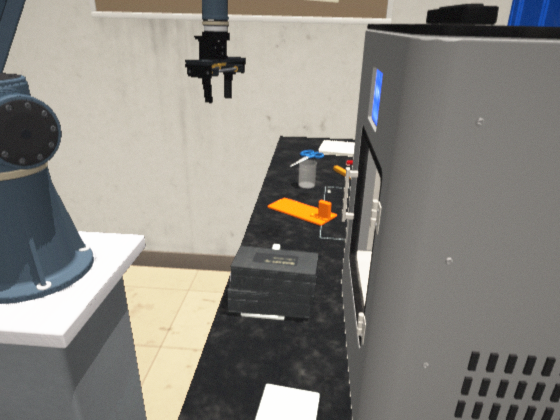

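The top view shows three boards:
- White board at about (333,240), grip at about (322,243). It runs under the bar at (357,240) to the dark stack at (386,235).
- White board at (497,226) with nothing on it, so this is the spare.
- Orange look-alike at (200,220).

The first one fits the description. I'll confirm it in an enlarged crop and measure it.

```bash
cat > h.py <<'E'
import numpy as np,cv2,pickle
def onplane(c,u,v,z):
    T=c["cam_to_world"];d=T[:3,:3]@np.linalg.inv(c["mtx"])@[u,v,1];o=T[:3,3]
    return (o+d*(z-o[2])/d[2])
def cloud(c):
    v,u=np.mgrid[:420,:560];d=c["depth"];K=c["mtx"]
    p=np.stack([(u-K[0,2])/K[0,0]*d,(v-K[1,2])/K[1,1]*d,d],-1)
    return p@c["cam_to_world"][:3,:3].T+c["cam_to_world"][:3,3]
def rect(P): 
    r=cv2.minAreaRect(P[:,:2].astype(np.float32)*1000);return [np.round(x,1) for x in r]
E
python3 - <<'E'
from h import *
c=pickle.load(open("top0.pkl","rb"))
f=c["frame"];x0,y0=300,190
cv2.imwrite("pics/crop0.png",cv2.resize(f[190:290,300:420],None,fx=6,fy=6,interpolation=cv2.INTER_CUBIC)[:,:,::-1])
P=cloud(c)
for n,(a,b,l,r),zr in (("grip",(225,265,310,340),(.035,.06)),("board",(215,265,310,340),(.0,.012)),("bar",(200,280,336,370),(.02,.045)),("case",(190,275,360,412),(.07,.11))):
    Q=P[a:b,l:r].reshape(-1,3);m=(Q[:,2]>zr[0])&(Q[:,2]<zr[1])
    if n=="board": m&=f[a:b,l:r].min(-1).ravel()>150
    Q=Q[m];print(n,len(Q),Q.mean(0).round(4),rect(Q))
E
```

```text
grip 102 [0.4453 0.0567 0.0451] [array([445.3,  56.4]), array([13. , 28.8]), np.float64(0.3)]
board 698 [0.4447 0.0427 0.0064] [array([446.4,  43.9]), array([54. , 72.2]), np.float64(88.0)]
bar 611 [ 0.445  -0.0175  0.0325] [array([445. , -17.9]), array([141.9,  33.9]), np.float64(4.8)]
case 2346 [ 0.4557 -0.058   0.0905] [array([456.6, -59. ]), array([ 67.2, 129.9]), np.float64(86.0)]
```

View pics/crop0.png

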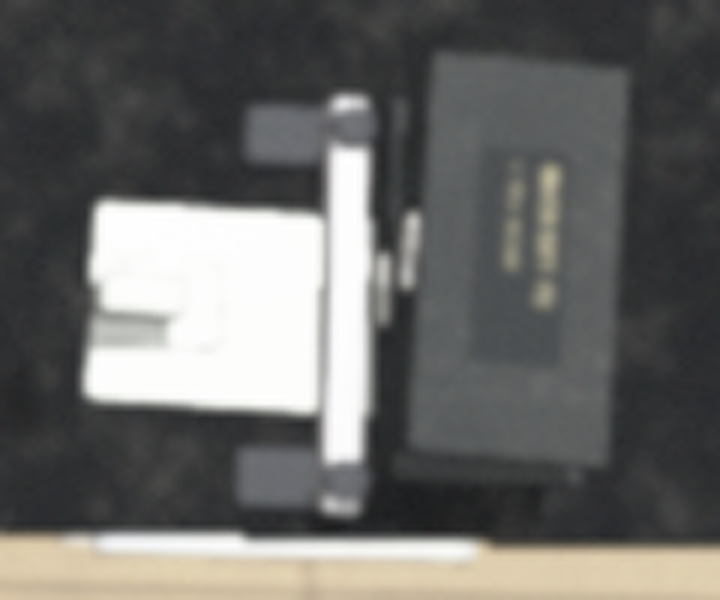

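Confirmed in the crop: the white board (crop x 85–325) goes under the bar (350,300) toward the stack (520,260), and its fin is at about (140,290). I'll fit the yaw angles, then move.

```bash
python3 - <<'E'
from h import *
c=pickle.load(open("top0.pkl","rb"));P=cloud(c);f=c["frame"]
W=f.min(-1)>140
# board left edge/top/bottom edges; from crop px (crop/6 + offset)
g=lambda x,y,z:onplane(c,300+x/6-.4,190+y/6-.4,z)
pr=lambda n,*p:print(n,*[q.round(4)[:2] for q in p],"ang of dir",np.round(np.degrees(np.arctan2(*(p[1]-p[0])[[1,0]])),1))
pr("board top edge",g(97,200,.006),g(322,212,.006))
pr("board bot edge",g(88,400,.006),g(318,412,.006))
pr("bar front edge",g(330,105,.032),g(320,505,.032))
pr("bar back edge",g(370,105,.032),g(364,505,.032))
pr("feet front",g(245,105,.01),g(237,505,.01))
pr("case front",g(433,52,.092),g(412,455,.092))
Q=P[225:265,310:345].reshape(-1,3);m=(Q[:,2]>.04)&(Q[:,2]<.06);Q=Q[m]
print("grip",Q.min(0).round(3),Q.max(0).round(3))
o=onplane(c,233,200,.0),onplane(c,190,258,0);print("orange",o)
E
```

```text
board top edge [0.4825 0.0686] [ 0.4801 -0.0121] ang of dir -91.7
board bot edge [0.411  0.0709] [ 0.4087 -0.0108] ang of dir -91.6
bar front edge [ 0.5149 -0.0104] [ 0.3761 -0.0071] ang of dir 178.6
bar back edge [ 0.5153 -0.0244] [ 0.3765 -0.0221] ang of dir 179.1
feet front [0.5177 0.0163] [0.3753 0.0183] ang of dir 179.2
case front [ 0.5238 -0.0335] [ 0.3928 -0.0261] ang of dir 176.8
grip [0.439 0.042 0.042] [0.452 0.071 0.049]
orange (array([0.52918359, 0.24940306, 0.        ]), array([0.40105271, 0.33652495, 0.        ]))
```

Call:
play_rows --commands '[[[0.01,-0.02,-0.005],[0,0,-0.06]],[[0.03,-0.07,-0.01],[0,0,-0.2]],[[0.05,-0.13,-0.02],[0,0,-0.36]],[[0.075,-0.185,-0.035],[0,0,-0.52]],[[0.1,-0.24,-0.045],[0,0,-0.68]],[[0.125,-0.3,-0.05],[0,0,-0.84]],[[0.15,-0.36,-0.05],[0,0,-1.0]],[[0.175,-0.42,-0.05],[0,0,-1.12]],[[0.197,-0.475,-0.05],[0,0,-1.2]],[[0.21,-0.51,-0.05],[0,0,-1.23]]]' --gripper 0.05

```text
time_s: 1.35
position: [0.4398, 0.0691, 0.1975]
tcp_rot: [[0.999, 0.001, 0.037], [-0.037, -0.0, 0.999], [0.001, -1.0, -0.0]]
force: [0.1, 0.3, 0.2]
opening: 0.574
```

Call:
play_rows --commands '[[[0.002,-0.005,-0.02],[0,0,0]],[[0.005,-0.011,-0.06],[0,0,0.003]],[[0.0065,-0.0145,-0.1],[0,0,0.005]],[[0.0065,-0.0145,-0.13],[0,0,0.005]],[[0.0065,-0.0145,-0.148],[0,0,0.005]],[[0.0065,-0.0145,-0.157],[0,0,0.005]],[[0.0065,-0.0145,-0.162],[0,0,0.005]],[[0.0065,-0.0145,-0.162],[0,0,0.005]],[[0.0065,-0.0145,-0.162],[0,0,0.005]]]'

```text
time_s: 2.48
position: [0.4457, 0.0571, 0.0362]
tcp_rot: [[1.0, 0.001, 0.029], [-0.029, -0.0, 1.0], [0.001, -1.0, -0.0]]
force: [-0.2, -1.0, -0.6]
opening: 0.573
```

```bash
python3 - <<'E'
from rig import *
import cv2
c=capture("top");cv2.imwrite("pics/top1.png",cv2.resize(c["frame"][180:290,280:420],None,fx=5,fy=5,interpolation=cv2.INTER_CUBIC)[:,:,::-1])
E
```

```text
(no output)
```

View pics/top1.png

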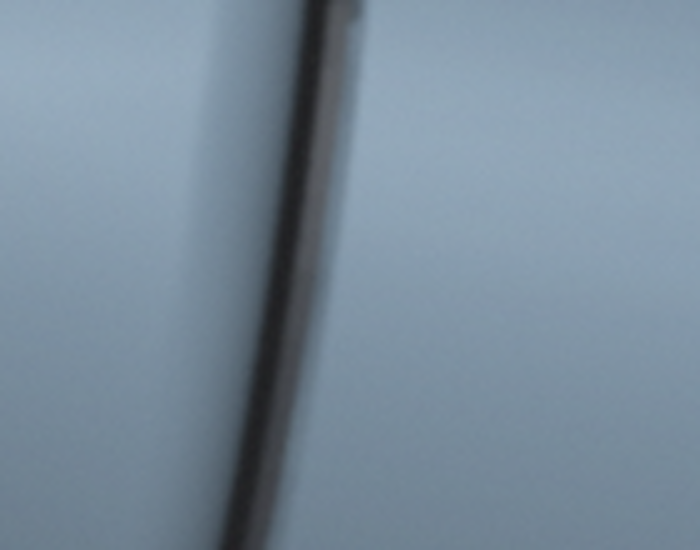

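The arm hides the work in the top view. There was no contact on the way down, so I'll close the gripper.

Call:
play_rows --commands '[[[0,0,0],[0,0,0]],[[0,0,0],[0,0,0]],[[0,0,0],[0,0,0]],[[0,0,0],[0,0,0]],[[0,0,0],[0,0,0]],[[0,0,0],[0,0,0]]]' --gripper 0.0

```text
time_s: 3.28
position: [0.4458, 0.0571, 0.0356]
tcp_rot: [[1.0, 0.001, 0.029], [-0.029, -0.0, 1.0], [0.001, -1.0, -0.0]]
force: [1.5, 0.5, -0.0]
opening: 0.156
```

Gripped at 13.6 mm, which matches the 14 mm fin. I'll pull the first part now.

Call:
play_rows --commands '[[[0,0.002,0],[0,0,0]],[[0,0.005,0],[0,0,0]],[[0,0.009,0],[0,0,0]],[[0,0.013,0],[0,0,0]],[[0,0.017,0],[0,0,0]],[[0,0.021,0],[0,0,0]],[[0.001,0.025,0],[0,0,0]],[[0.001,0.029,0],[0,0,0]],[[0.001,0.032,0],[0,0,0]],[[0.001,0.035,0],[0,0,0]]]'

```text
time_s: 4.53
position: [0.4463, 0.0898, 0.0356]
tcp_rot: [[1.0, -0.001, 0.027], [-0.027, -0.003, 1.0], [-0.001, -1.0, -0.003]]
force: [-0.4, -18.6, 0.5]
opening: 0.156
```

```bash
python3 - <<'E'
from rig import *
import cv2
c=capture("side");cv2.imwrite("pics/side1.png",cv2.resize(c["frame"][170:350,180:380],None,fx=3,fy=3,interpolation=cv2.INTER_CUBIC)[:,:,::-1])
E
```

```text
(no output)
```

View pics/side1.png

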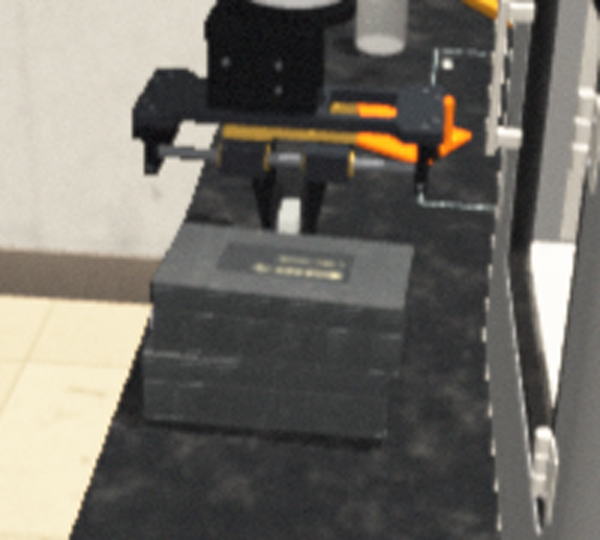

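The stack is upright, the white fin is still between the jaws at (290,215), and the board no longer shows behind the cases. Pull force is 19 N, so I'll continue.

Call:
play_rows --commands '[[[0,0.004,0],[0,0,0]],[[0,0.008,0],[0,0,0]],[[0,0.012,0],[0,0,0]],[[0,0.016,0],[0,0,0]],[[0,0.02,0],[0,0,0]],[[0.001,0.024,0],[0,0,0]],[[0.001,0.028,0],[0,0,0]],[[0.001,0.032,0],[0,0,0]],[[0.001,0.036,0],[0,0,0]],[[0.001,0.04,0],[0,0,0]]]'

```text
time_s: 5.82
position: [0.4472, 0.1325, 0.0356]
tcp_rot: [[1.0, -0.0, 0.029], [-0.029, -0.0, 1.0], [-0.0, -1.0, -0.0]]
force: [-0.8, -3.2, 0.8]
opening: 0.16
```

Call:
play_rows --commands '[[[0,0.004,0],[0,0,0]],[[0,0.008,0],[0,0,0]],[[0,0.013,0],[0,0,0]],[[0,0.018,0],[0,0,0]],[[0,0.024,0],[0,0,0]],[[0.001,0.03,0],[0,0,0]],[[0.001,0.036,0],[0,0,0]],[[0.001,0.041,0],[0,0,0]],[[0.001,0.045,0],[0,0,0]],[[0.001,0.047,0],[0,0,0]]]'

```text
time_s: 7.08
position: [0.4483, 0.1793, 0.0356]
tcp_rot: [[1.0, 0.0, 0.029], [-0.029, -0.0, 1.0], [0.0, -1.0, -0.0]]
force: [0.5, -3.5, 2.8]
opening: 0.156
```

```bash
python3 - <<'E'
from rig import *
import cv2
c=capture("side");cv2.imwrite("pics/side2.png",cv2.resize(c["frame"][170:350,180:380],None,fx=3,fy=3,interpolation=cv2.INTER_CUBIC)[:,:,::-1])
E
```

```text
(no output)
```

View pics/side2.png

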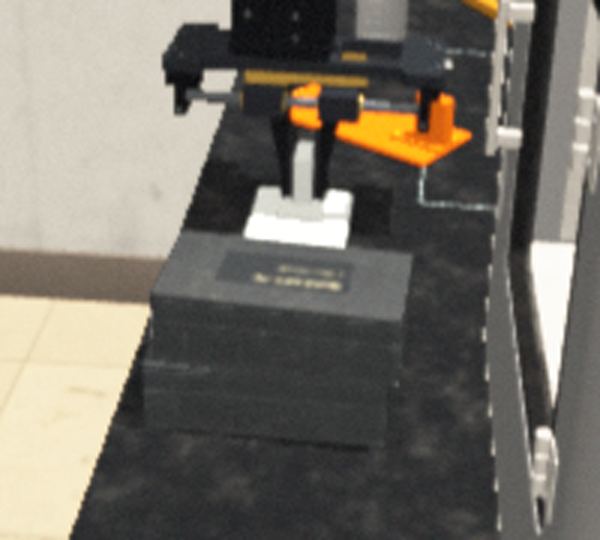

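The stack has dropped level and the board is out, held at (300,210). I'll pull it 27 mm more to clear the feet, then release and retreat.

Call:
play_rows --commands '[[[0,0.003,0],[0,0,0]],[[0,0.008,0],[0,0,0]],[[0,0.014,0],[0,0,0]],[[0.001,0.02,0],[0,0,0]],[[0.001,0.025,0],[0,0,0]],[[0.001,0.027,0],[0,0,0]],[[0.001,0.027,0],[0,0,0]],[[0.001,0.027,0],[0,0,0]]]'

```text
time_s: 8.12
position: [0.4493, 0.2066, 0.0356]
tcp_rot: [[1.0, 0.0, 0.029], [-0.029, 0.001, 1.0], [0.0, -1.0, 0.001]]
force: [-0.7, 1.2, 3.2]
opening: 0.16
```

Call:
play_rows --commands '[[[0,0,0],[0,0,0]],[[0,0,0],[0,0,0]],[[0,0,0],[0,0,0]],[[0,0,0],[0,0,0]],[[0,0,0.004],[0,0,0]],[[0,0,0.015],[0,0,0]],[[0,0,0.03],[0,0,0]],[[0,0,0.06],[0,0,0]],[[0,0,0.1],[0,0,0]],[[0,0,0.14],[0,0,0]]]' --gripper 0.05

```text
time_s: 9.38
position: [0.449, 0.2061, 0.1778]
tcp_rot: [[1.0, 0.001, 0.029], [-0.029, 0.0, 1.0], [0.001, -1.0, 0.0]]
force: [0.2, 0.8, 0.1]
opening: 0.57
```

Call:
play_rows --commands '[[[0,0.02,0.02],[0,0,0]],[[-0.02,0.06,0.04],[0,0,0.1]],[[-0.04,0.11,0.06],[0,0,0.25]],[[-0.06,0.16,0.07],[0,0,0.4]],[[-0.08,0.21,0.07],[0,0,0.55]],[[-0.11,0.26,0.07],[0,0,0.7]],[[-0.14,0.31,0.07],[0,0,0.85]],[[-0.16,0.34,0.07],[0,0,0.95]],[[-0.17,0.35,0.07],[0,0,1.0]],[[-0.17,0.35,0.07],[0,0,1.0]]]'

```text
time_s: 10.62
position: [0.2787, 0.5557, 0.246]
tcp_rot: [[0.564, 0.0, -0.826], [0.826, -0.001, 0.564], [-0.0, -1.0, -0.001]]
force: [0.5, 0.1, 0.5]
opening: 0.572
```

```bash
python3 - <<'E'
from rig import *
from h import *
c=capture("top");s=capture("side")
a=cv2.resize(c["frame"][160:290,190:420],None,fx=3.4,fy=3.4,interpolation=cv2.INTER_CUBIC)
cv2.imwrite("pics/top3.png",a[:,:,::-1])
cv2.imwrite("pics/side3.png",cv2.resize(s["frame"][170:350,180:380],None,fx=3,fy=3,interpolation=cv2.INTER_CUBIC)[:,:,::-1])
P=cloud(c);f=c["frame"];Q=P.reshape(-1,3)
R=Q[(abs(Q[:,0]-.45)<.1)&(Q[:,1]>-.12)&(Q[:,1]<-.027)&(Q[:,2]>.06)&(Q[:,2]<.12)]
print("case top",len(R),R[:,2].min(),R[:,2].max(),rect(R))
A=np.c_[R[:,:2],np.ones(len(R))];print("plane",np.linalg.lstsq(A,R[:,2],rcond=None)[0],np.median(R[:,2]))
m=((f.min(-1)>150)).ravel()&(abs(Q[:,0]-.45)<.07)&(Q[:,1]>.025)&(Q[:,1]<.25)&(Q[:,2]<.012)
B=Q[m];print("board",len(B),rect(B),np.linalg.lstsq(np.c_[B[:,:2],np.ones(len(B))],B[:,2],rcond=None)[0],np.median(B[:,2]))
print(read_state()["force"],read_state()["time_s"])
E
```

```text
case top 2102 0.06224001668052159 0.09119604862567754 [array([455.2, -56.7]), array([ 64.9, 130.2]), np.float64(86.0)]
plane [-0.00619889  0.00142874  0.08864098] 0.08602706622071837
board 2456 [array([446.9, 136.9]), array([167.1,  72.1]), np.float64(88.3)] [-0.01557221  0.00785686  0.01158539] 0.0057803332636070515
[ 0.50537761  0.19582403 -0.01027634] 10.725
```

View pics/top3.png

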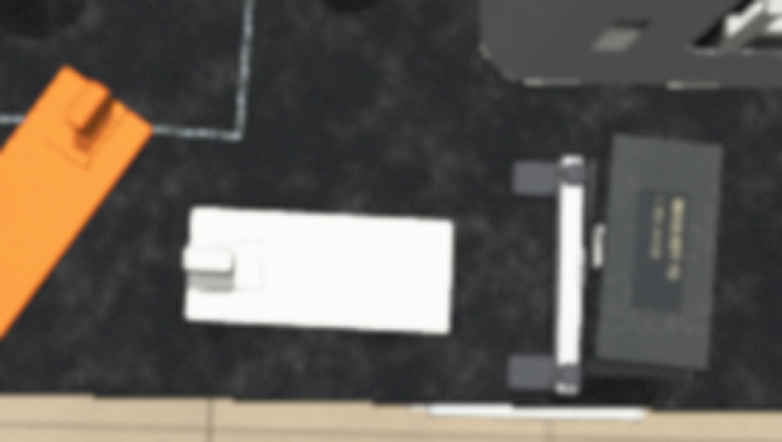

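View pics/side3.png

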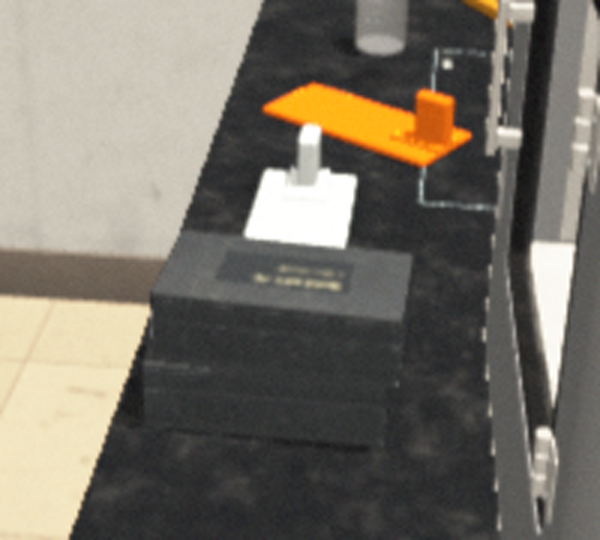

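The board lies flat at z ≈ 6 mm, about 35 mm clear of the stop's feet. The top of the stack is level at 86 mm (2 × 43 mm), close behind the bar, so I'm handing in.

```bash
python3 -c "
from rig import *
print(hand_in())"
```

```text
the job is handed in; nothing more can be done
None
```

The white board is out from under the stack, lying flat in front of the stop. I gripped its fin and drew it about 150 mm straight out under the bar at roughly 40 mm/s, then released it and moved the arm away. The job was handed in at about 10.7 s.

Last checks, from the depth images and the tool readings:
- **Board:** it lies flat, with its top at 5.8 mm. Its buried end is at y ≈ 0.054, about 35 mm past the front of the stop's feet and about 60 mm past the bar.
- **Cases:** still stacked close behind the bar. The top is level at 86 mm, so both dropped onto the worktop, and its slope is under 0.5°.
- **Forces:** the highest pull I read was about 19 N, and the tool force was near zero at the end, with nothing in contact.

No check failed or disagreed.

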